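# Put the dispensed packs back in their fitted trays

## Task

Put four medicine packs away, each standing upright and fully down inside the tray whose outline matches it: the wide narrow carton, the square carton, the fat white jar and the slim white bottle. The cartons stand on the bench; the jar and the bottle stand on the small shelf behind its front rail. Set every pack down rather than dropping it, and leave the amber glass bottle standing where it is on the shelf.

Things in the scene. Friction and masses are not known exactly. Their poses are not given: they have to be found in the camera images.
- wide_carton: white medicine carton with a blue band, 84 (its x) x 36 (its y) x 60 mm high, loose, standing on the bench. Origin at the centre of its underside, z up. Belongs in wide_tray
- square_carton: white medicine carton with a blue band, 52 x 52 x 80 mm high, loose, standing on the bench. Origin at the centre of its underside, x and y square to its faces, z up. Belongs in square_tray
- jar: fat white round tablet jar with a blue label and a white lid of the same diameter, 60 mm diameter, 75 mm high, loose, standing on the shelf. Origin at the centre of its underside, z up. Belongs in big_round_tray
- slim_bottle: slim white round bottle with a blue label, 34 mm diameter up to 72 mm, then a white cap of 24 mm diameter, 90 mm high in all, loose, standing on the shelf. Origin at the centre of its underside, z up. Belongs in small_round_tray
- wide_tray: oblong open tray, inside 104 (its x) x 56 (its y) mm. Fixed, light grey plastic, lying anywhere on the bench at any yaw between -0.8 and 0.8 rad; floor 4 mm thick, walls 4 mm thick, total height 19 mm. Origin at the centre of its underside (on the bench), z up
- square_tray: square open tray, inside 72 x 72 mm, x and y square to its walls. Fixed, light grey plastic, lying anywhere on the bench at any yaw between -0.8 and 0.8 rad; floor 4 mm thick, walls 4 mm thick, total height 19 mm. Origin at the centre of its underside (on the bench), z up
- big_round_tray: large round open tray, inside diameter 80 mm. Fixed, light grey plastic, lying anywhere on the bench at any yaw between -0.8 and 0.8 rad; floor 4 mm thick, walls 4 mm thick, total height 19 mm. Origin at the centre of its underside (on the bench), z up
- small_round_tray: small round open tray, inside diameter 54 mm. Fixed, light grey plastic, lying anywhere on the bench at any yaw between -0.8 and 0.8 rad; floor 4 mm thick, walls 4 mm thick, total height 19 mm. Origin at the centre of its underside (on the bench), z up
- shelf: fixed low grey steel shelf, 100 mm deep (its x) and 300 mm wide (its y), its board's top 60 mm above the bench. Steel rails 6 mm thick run along its front (-x) and back (+x) edges at x = -47 and +47 mm; their tops are 25 mm above the board; the ends have only corner posts of that height. The jar, the slim bottle and the amber bottle stand on it in a row along y about 95 mm apart, in any order. Nothing is above it. Origin at the centre of its underside on the bench, z up
- amber_bottle: amber glass bottle with a black cap, 44 mm diameter up to 62 mm, then a cap of 26 mm diameter, 85 mm high in all, standing on the shelf. To be left where it is. Origin at the centre of its underside, z up
Not all that is in view belongs to the job. Leave any red look-alike of the big_round_tray alone.

How it is judged:
By the outcome, as a careful person would: the job done as asked, in the order asked, and still so for the second after the job is handed in, with the robot touching nothing.
It also fails if it takes over 120 s, if anything falls off the work surface, if the arm or the gripper's body presses on something with over 40 N, if the wrist force passes 120 N, or if a joint passes its speed limit or range.

## Robot

A 6-joint arm with a two-finger parallel gripper is mounted at the origin on the work surface. World frame = base frame: x ahead of the robot, y to its left, z up, the work surface at z = 0. Lengths are in m, angles in rad, forces in N, time in s.
With the tool pointing down it reaches from about 0.225 to 0.725 m from the base axis. Payload 3.1 kg.
Tool frame: the origin (TCP) lies at the very end of the fingers, on their centre line; the grasp point (between the pads) lies 19 mm behind it; z points along the fingers, y is the line along which they close (so a half turn about z gives the same grasp; the last joint's range is limited). The gripper opens to 85 mm and grips with 20 to 120 N. Pads are 22 mm wide; open, the fingers measure 114 mm over their backs; the gripper's body (76 mm by 85 mm) begins 54 mm behind the grasp point. The pads swing forward as they close: fully open they stand 13 mm farther back than shut.
Start: joints at [0.98, 0.048, 0.099, 1.622, 0, 1.443], TCP at [0.234, 0.47, 0.202] pointing down, gripper open.
Joint ranges: [-2.91, 2.91], [-0.99, 1.94], [-1.21, 1.42], [-2.12, 2.29], [-1.49, 1.47], [-3.14, 3.14]. Speed limits (rad/s): [2.79, 2.79, 3.14, 3.14, 3.14, 3.14].

## Interface

Orientations are given as a unit quaternion [x, y, z, w].
In Python, from station import env, optics, job gives the robot as it stands. The module is installed in compiled form; this text tells all that it offers.
- The arm moves only by the shell command python3 -m jog 'ROWS'. ROWS is JSON, a list of rows, each a list of 5 numbers: the shift along the tool's x, y, z in mm, then the turn about the tool's z in rad, then the finger opening in mm, from 0 to 85.4. In form: [[dx, dy, dz, twist, jaw], ...]. A call has 1 to 10 rows; each row is the pose to reach, as a shift and turn from the pose commanded when the call began, along the tool's axes at that moment; what a row does not reach only later rows make up. A row lasts 1/12 s, in which the tool goes at most 41.7 mm and 7.16 degrees, less where a joint would pass 70% of its speed; a pose out of reach is approached as far as the arm can. A call with a gripper value outside its range is refused whole. The fingers move at their own pace and stop on an object; the grip force is fixed at half the most. Time passes only in rows, so rows that repeat a pose let the fingers close. It gives the time, the measured TCP pose, the force, the opening and the grip force at its end, in the units of the state.
- env.sense(): the state, without advancing time (a new reading comes with each control period).
- optics.camera(name): name is "side" or "top" or "wrist"; returns a dict with "color" (480x640x3 uint8, red, green, blue), "z_map" (480x640 float32, m along the optical axis (not along the pixel's ray), 0 where there is no reading), "mtx" (3x3 intrinsics, pixels), "eye" and "attitude" of the camera in the world; the wrist camera has in their place "mount" (4x4, takes a point from camera to tool coordinates, whose origin is the TCP and whose axes are the flange's). Camera axes: x right, y down, z forward; pixel columns grow to the right and rows downward; lengths in m; the calibration is good to about 2 mm. The wrist camera is an equidistant fisheye: a pixel r from the principal point sees the ray r / f radians off the axis. A picture is of the moment at which its call begins: read the wrist's pose just before it.
- job.hand_in(): hands the job in; it is judged then, once.
The state is a dict: "t": time; "qpos": joint angles; "joint_vel": joint speeds; "tau": joint torques, N m; "position": TCP position; "eef_rot": TCP orientation; "ft_force": force on the tool from outside, world axes, zero at the start; "wrist_torque": the same for the moment, N m; "opening": finger opening in m; "finger_force": force on a finger pad.
Only numpy, scipy, OpenCV 4.12 (cv2) and the standard library are available. Lean on these libraries where they do the work, as an engineer would, in place of code of your own. Each camera call takes 0.05 s, during which the arm holds its last target. There are 200 camera calls.

## Working session

There is one attempt and no reset: what is moved stays moved. The work goes in short steps, Python scripts to look and compute and a shell command to move; the robot and the scene stay as the last step left them, time stands still between calls to the robot, and variables do not carry over. Pictures are saved under pics/ and viewed, at most 14 in all, crops included, and the job is handed in when it is done.

```bash
mkdir -p pics
cat > h.py <<'E'
import numpy as np, cv2
from scipy.spatial.transform import Rotation as R
from station import env, optics, job
def cam(n):
    s=env.sense(); c=optics.camera(n)
    if n=="wrist":
        T=np.eye(4);T[:3,:3]=R.from_quat(s['eef_rot']).as_matrix();T[:3,3]=s['position']
        c['T']=T@np.array(c['mount'])
    else:
        A=np.array(c['attitude']);T=np.eye(4)
        T[:3,:3]=A if A.shape==(3,3) else R.from_quat(A).as_matrix();T[:3,3]=c['eye'];c['T']=T
    return c
def rays(c,uv,fish=False):
    K=np.array(c['mtx']);uv=np.atleast_2d(uv).astype(float)
    m=np.c_[(uv[:,0]-K[0,2])/K[0,0],(uv[:,1]-K[1,2])/K[1,1]]
    if fish:
        r=np.linalg.norm(m,axis=1)+1e-12
        d=np.c_[m*(np.sin(r)/r)[:,None],np.cos(r)]
    else: d=np.c_[m,np.ones(len(m))]
    return d
def plane(c,uv,z,fish=False):
    d=rays(c,uv,fish)@c['T'][:3,:3].T;o=c['T'][:3,3]
    return o+d*((z-o[2])/d[:,2])[:,None]
def depthpts(c,fish=False):
    h,w=c['z_map'].shape;u,v=np.meshgrid(np.arange(w),np.arange(h))
    d=rays(c,np.c_[u.ravel(),v.ravel()],fish);d=d/d[:,2:]
    p=d*c['z_map'].ravel()[:,None]
    return (p@c['T'][:3,:3].T+c['T'][:3,3]).reshape(h,w,3)
def save(c,f): cv2.imwrite('pics/'+f,c['color'][:,:,::-1])
def yawxy():
    s=env.sense();m=R.from_quat(s['eef_rot']).as_matrix()
    return s,m
E
python3 - <<'E'
from h import *
s=env.sense();print({k:np.round(v,3).tolist() for k,v in s.items()})
for n in('top','side'):
    c=cam(n);save(c,n+'0.png');print(n,np.array(c['eye']),np.array(c['attitude']).tolist(),np.array(c['mtx']).tolist())
E
```

```text
{'t': 0.0, 'qpos': [0.98, 0.049, 0.098, 1.622, -0.0, 1.443], 'joint_vel': [-0.0, 0.001, -0.0, -0.001, 0.001, 0.0], 'tau': [-0.0, -33.878, 32.002, 0.02, -0.0, -0.0], 'position': [0.234, 0.469, 0.201], 'eef_rot': [0.229, 0.973, -0.001, -0.0], 'ft_force': [-0.67, 0.863, -0.862], 'wrist_torque': [-0.017, -0.04, -0.026], 'finger_force': 0.0, 'opening': 0.085}
top [0.2945263  0.00563284 1.30944944] [-0.6974161962177773, 0.7129847937430246, -0.048807399194286255, 0.053676539831034445] [[584.950704175914, 0.0, 326.5574024469161], [0.0, 584.950704175914, 230.31377492280404], [0.0, 0.0, 1.0]]
side [ 0.03572124 -0.4965341   0.54078562] [0.8407238166607311, -0.29742197498686646, 0.15245736354101005, -0.42600514691309727] [[453.04508065208927, 0.0, 324.0344542016592], [0.0, 453.04508065208927, 240.05436017771498], [0.0, 0.0, 1.0]]
```

View pics/top0.png

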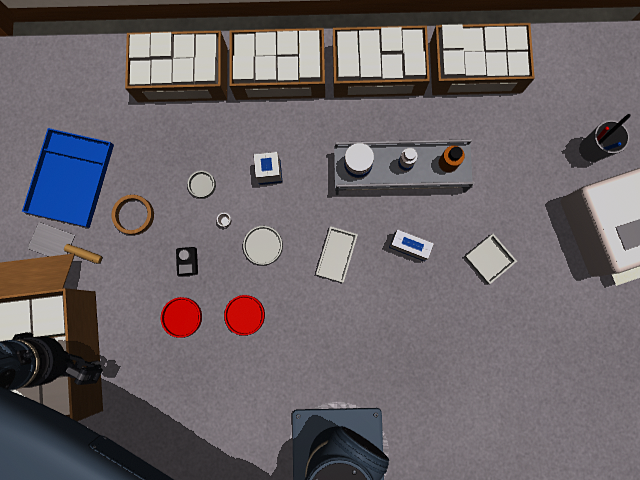

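View pics/side0.png

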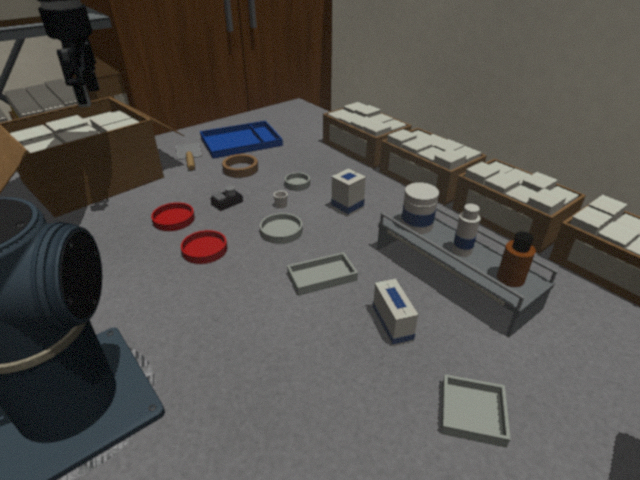

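The top view shows these candidates:
- **Wide carton:** (411,245).
- **Square carton:** (266,167).
- **Jar:** (358,159).
- **Slim bottle:** (408,158). The amber bottle at (453,158) stays.
- **Wide tray:** (336,254).
- **Square tray:** (490,259).
- **Big round tray:** grey, at (262,246). The red look-alikes at (181,317) and (244,315) are to be left alone.
- **Small round tray:** (201,184). The small ring at (224,220) and the orange ring at (132,214) are decoys.

Next I'll measure them all.

Run:
```python
from h import *
c=cam('top');P=depthpts(c);hsv=cv2.cvtColor(c['color'],cv2.COLOR_RGB2HSV)
T={'wide_carton':(411,245,.06,40),'square_carton':(266,167,.08,30),'jar':(358,159,.135,24),'slim':(408,157,.15,20),'amber':(455,154,.145,20),
'wide_tray':(336,254,.019,45),'square_tray':(490,259,.019,40),'big_round':(262,246,.019,32),'small_round':(201,184,.019,24)}
for n,(u,v,z,r) in T.items():
    yy,xx=np.mgrid[:480,:640];box=(abs(xx-u)<r)&(abs(yy-v)<r)
    if 'tray' in n or 'round' in n:
        m=box&(hsv[...,1]<40)&(hsv[...,2]>140)
        mm=cv2.morphologyEx(m.astype(np.uint8),cv2.MORPH_OPEN,np.ones((2,2)))
        cs,_=cv2.findContours(mm,0,2);k=max(cs,key=cv2.contourArea)
        pts=plane(c,k[:,0],z)
        how='col'
    else:
        m=box&(abs(P[...,2]-z)<.008); pts=P[m];how='dep'
    if len(pts)<5: print(n,'few',len(pts));continue
    xy=(pts[:,:2]*1000).astype(np.float32)
    (cx,cy),(w,h),a=cv2.minAreaRect(xy);(ex,ey),er=cv2.minEnclosingCircle(xy)
    print(n,how,len(pts),'rect %.0f %.0f size %.0f %.0f ang %.1f circ %.0f %.0f r%.0f zmed %.3f'%(cx,cy,w,h,a,ex,ey,er,np.median(pts[:,2])))
big=cv2.resize(c['color'][130:300,170:530],None,fx=2.2,fy=2.2,interpolation=2)
cv2.imwrite('pics/crop1.png',big[:,:,::-1])
```

```text
wide_carton dep 665 rect 444 -171 size 84 37 ang 67.0 circ 445 -171 r45 zmed 0.060
square_carton dep 583 rect 622 140 size 54 52 ang 5.0 circ 621 139 r35 zmed 0.080
jar dep 654 rect 618 -59 size 58 60 ang 88.0 circ 619 -58 r30 zmed 0.135
slim dep 109 rect 619 -162 size 23 23 ang 73.1 circ 619 -162 r12 zmed 0.150
amber dep 128 rect 620 -256 size 24 26 ang 56.4 circ 620 -257 r13 zmed 0.145
wide_tray col 127 rect 428 -11 size 65 113 ang 72.2 circ 429 -9 r63 zmed 0.019
square_tray col 43 rect 410 -346 size 72 69 ang 37.9 circ 410 -346 r48 zmed 0.019
big_round col 69 rect 448 153 size 76 75 ang 44.2 circ 448 152 r40 zmed 0.019
small_round col 40 rect 591 292 size 50 48 ang 26.1 circ 590 291 r27 zmed 0.019
```

View pics/crop1.png

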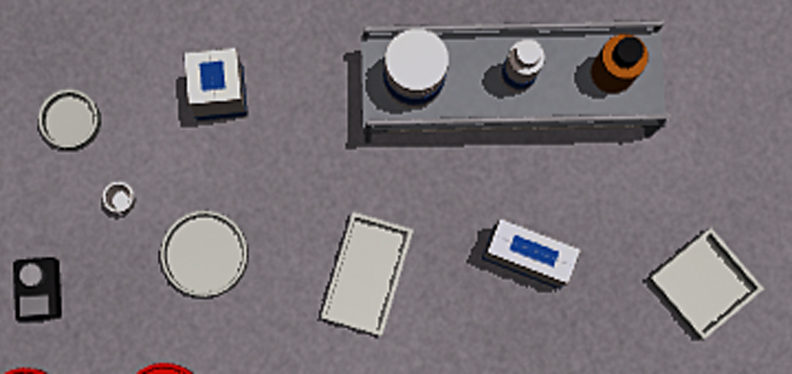

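```bash
cat >> h.py <<'E'
def go(x,y,z,phi=None):
    """shift in mm (tool axes) and twist to put TCP at x,y,z mm with tool x at heading phi deg"""
    s,m=yawxy();p=np.array(s['position'])*1000
    d=m.T@(np.array([x,y,z])-p);f=np.degrees(np.arctan2(m[1,0],m[0,0]))
    tw=0 if phi is None else -np.radians((phi-f+180)%360-180)
    print('t%.1f at'%s['t'],p.round(1),'phi %.1f'%f,'-> rows d',d.round(0),'twist %.3f'%tw,'tilt',m[2].round(3),'q6 %.2f'%s['qpos'][5],'F',np.round(s['ft_force'],1),'open %.3f ff %.1f'%(s['opening'],s['finger_force']))
E
python3 - <<'E'
from h import *
c=cam('top');P=depthpts(c)
T={'wide_tray':(336,254,38),'square_tray':(490,259,34),'big_round':(262,246,30),'small_round':(201,184,19)}
for n,(u,v,r) in T.items():
    yy,xx=np.mgrid[:480,:640];box=(np.hypot(xx-u,yy-v)<r)
    m=box&(P[...,2]>.012)&(P[...,2]<.03);xy=(P[m][:,:2]*1000).astype(np.float32)
    (cx,cy),(w,h),a=cv2.minAreaRect(xy);(ex,ey),er=cv2.minEnclosingCircle(xy)
    print(n,len(xy),'rect %.0f %.0f size %.0f %.0f ang %.1f circ %.0f %.0f r%.0f'%(cx,cy,w,h,a,ex,ey,er))
go(444,-171,200,-113)
E
```

```text
wide_tray 303 rect 430 -8 size 64 113 ang 72.1 circ 430 -9 r64
square_tray 323 rect 412 -349 size 81 82 ang 38.3 circ 412 -348 r56
big_round 235 rect 454 157 size 86 86 ang 88.0 circ 454 156 r44
small_round 177 rect 596 295 size 62 61 ang 19.3 circ 597 295 r32
t0.2 at [234.2 469.4 201.4] phi 153.5 -> rows d [-474. -479.    2.] twist -1.632 tilt [ 0.    -0.001 -1.   ] q6 1.44 F [-0.8 -0.   0.5] open 0.085 ff 0.0
```

```bash
python3 -m jog '[[-20,-20,0,-0.08,85],[-45,-45,0,-0.18,85],[-70,-70,0,-0.28,85],[-95,-95,0,-0.38,85],[-120,-120,0,-0.48,85],[-145,-145,0,-0.58,85],[-170,-170,0,-0.68,85],[-195,-195,0,-0.78,85],[-220,-220,0,-0.88,85],[-240,-240,0,-0.96,85]]'; python3 -c "
from h import *
go(444,-171,180,-113)"
```

```text
t: 1.03
position: [0.3421, 0.1463, 0.2021]
eef_rot: [-0.248, 0.969, -0.0, 0.0]
ft_force: [2.1, -0.7, -0.3]
opening: 0.0847
finger_force: 0.0
t1.0 at [342.1 146.3 202.1] phi -151.2 -> rows d [  63. -327.   22.] twist -0.667 tilt [-0. -0. -1.] q6 -0.28 F [ 2.1 -0.7 -0.3] open 0.085 ff 0.0
```

```bash
python3 -m jog '[[8,-40,2,-0.1,85],[15,-78,4,-0.2,85],[22,-116,6,-0.3,85],[30,-154,8,-0.4,85],[37,-192,10,-0.5,85],[45,-230,14,-0.58,85],[52,-265,18,-0.64,85],[58,-298,20,-0.667,85],[62,-320,22,-0.667,85],[62,-320,22,-0.667,85]]'
python3 - <<'E'
from h import *
go(444,-171,25,-113)
c=cam('wrist');save(c,'w1.png');P=depthpts(c,True)
m=(abs(P[...,2]-.06)<.007)&(np.hypot(P[...,0]-.444,P[...,1]+.171)<.06)
print(m.sum(),cv2.minAreaRect((P[m][:,:2]*1000).astype(np.float32)))
E
```

```text
t: 1.87
position: [0.4408, -0.1681, 0.1783]
eef_rot: [-0.547, 0.837, -0.0, -0.001]
ft_force: [-0.5, -0.2, -0.4]
opening: 0.0851
finger_force: 0.0
t1.9 at [ 440.8 -168.1  178.3] phi -113.6 -> rows d [  1.  -4. 153.] twist -0.011 tilt [ 0.002  0.    -1.   ] q6 -1.66 F [-0.5 -0.2 -0.4] open 0.085 ff 0.0
4450 ((443.6159362792969, -170.0856475830078), (84.63521575927734, 35.95169448852539), 67.1442642211914)
```

View pics/w1.png

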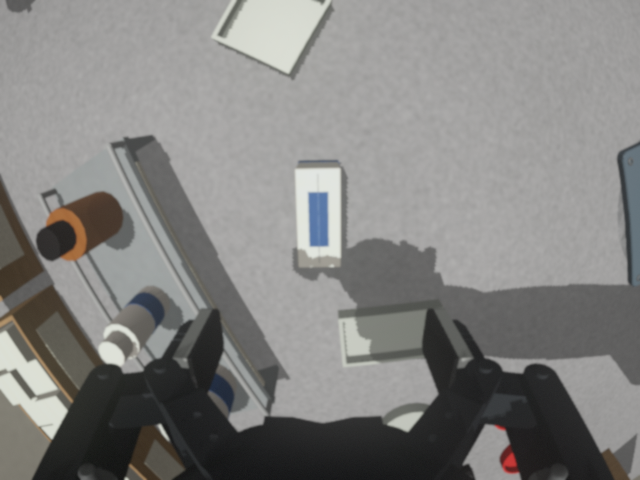

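The wrist view shows the wide carton at (318,217). It lies square to the fingers, and its position agrees with the top view to 1 mm. I'm descending now.

```bash
python3 -m jog '[[1,-3,20,0,85],[1,-3,45,0,85],[1,-3,70,0,85],[1,-3,95,0,85],[1,-3,115,0,85],[1,-3,132,0,85],[1,-3,145,0,85],[1,-3,152,0,85],[1,-3,152,0,85],[1,-3,152,0,85]]'; python3 -m jog '[[0,0,0,0,30],[0,0,0,0,25],[0,0,0,0,25],[0,0,0,0,25],[0,0,0,0,25],[0,0,0,0,25],[0,0,0,0,25],[0,0,0,0,25]]'; python3 -c "
from h import *
go(430,-8.5,120,162)"
```

```text
t: 2.75
position: [0.4424, -0.1643, 0.0285]
eef_rot: [-0.55, 0.835, 0.0, 0.0]
ft_force: [-0.3, -0.4, -0.3]
opening: 0.0851
finger_force: 0.0
t: 3.42
position: [0.4422, -0.1651, 0.0309]
eef_rot: [-0.55, 0.835, -0.0, -0.0]
ft_force: [-5.2, 2.3, 13.0]
opening: 0.0246
finger_force: 6.0
t3.4 at [ 442.2 -165.1   30.9] phi -113.3 -> rows d [-139.   73.  -89.] twist 1.478 tilt [ 0.  0. -1.] q6 -1.66 F [-5.2  2.3 13. ] open 0.025 ff 6.0
```

```bash
python3 -c "
from h import *
c=cam('side');i=cv2.resize(c['color'][220:400,300:520],None,fx=3,fy=3);cv2.imwrite('pics/s2.png',i[:,:,::-1]);c=cam('wrist');print(env.sense()['opening'],np.array(c['mount']).round(3));i=np.hstack([i[:480],c['color'][:, 100:520]]);i=cv2.resize(i,(800,356));cv2.imwrite('pics/s2.png',i[:,:,::-1])"
```

```text
0.02527347478010427 [[ 0.    -0.947 -0.322  0.082]
 [ 1.     0.    -0.     0.   ]
 [ 0.    -0.322  0.947 -0.172]
 [ 0.     0.     0.     1.   ]]
```

View pics/s2.png

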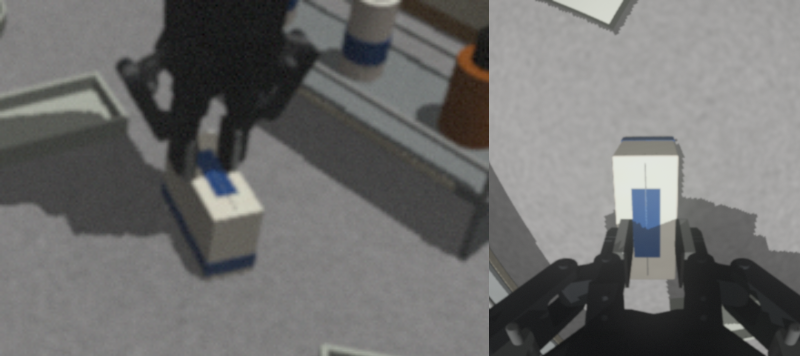

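Run:
```python
from h import *
c=cam('wrist');P=depthpts(c,True)
m=(P[...,2]>.035)&(P[...,2]<.075)&(np.hypot(P[...,0]-.444,P[...,1]+.171)<.08)&(c['color'].min(2)>100)
q=P[m]*1000;A=np.c_[q[:,:2],np.ones(len(q))];t=q[:,2]>54
print(m.sum(),cv2.minAreaRect(q[t][:,:2].astype(np.float32)),np.percentile(q[:,2],[5,25,50,75,95]),np.linalg.lstsq(A[t],q[t][:,2],rcond=None)[0].round(3))
print(env.sense()['position'],env.sense()['ft_force'],env.sense()['finger_force'],env.sense()['opening'])
i=cv2.resize(c['color'][150:400,200:440],None,fx=2.4,fy=2.4,interpolation=2);cv2.imwrite('pics/w3.png',i[:,:,::-1])
```

```text
10399 ((444.73455810546875, -170.32766723632812), (85.1759033203125, 43.180328369140625), 67.3143081665039) [48.23675979 59.78040317 60.29492672 60.74750127 61.44187001] [1.1000e-02 4.0000e-03 5.6274e+01]
[ 0.44211771 -0.16505356  0.03084637] [-4.82130065  2.11399419 12.00439664] 5.9560116337138425 0.025051317013375617
```

View pics/w3.png

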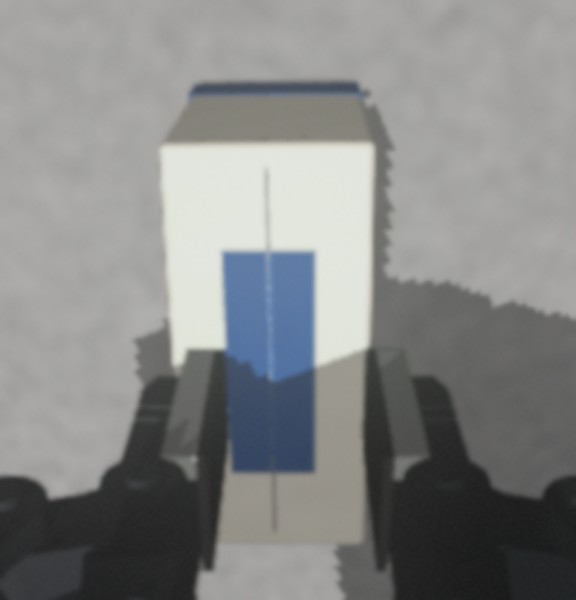

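Run:
```python
from h import *
c=cam('wrist');P=depthpts(c,True);s,m=yawxy();p=np.array(s['position'])
for u,v in [(195,365),(205,358),(215,365),(212,400),(205,450),(378,365),(385,358),(395,400),(400,450),(375,400),(375,500),(160,420),(120,400)]:
    x,y=200+u/2.4,150+v/2.4
    q=P[int(y),int(x)];print((u,v),(q*1000).round(0),'tool',(m.T@(q-p)*1000).round(0))
```

```text
(195, 365) [ 453. -181.   71.] tool [ 10. -17. -40.]
(205, 358) [ 452. -181.   69.] tool [ 10. -15. -38.]
(215, 365) [ 450. -179.   70.] tool [ 10. -13. -39.]
(212, 400) [ 450. -179.   82.] tool [ 10. -13. -51.]
(205, 450) [ 450. -179.   96.] tool [ 10. -13. -65.]
(378, 365) [ 425. -169.   71.] tool [ 10.  14. -40.]
(385, 358) [ 424. -169.   69.] tool [ 11.  16. -38.]
(395, 400) [ 424. -168.   81.] tool [ 10.  16. -50.]
(400, 450) [ 424. -168.   96.] tool [ 10.  15. -65.]
(375, 400) [ 426. -169.   82.] tool [ 10.  13. -51.]
(375, 500) [ 432. -157.   91.] tool [ -3.  13. -60.]
(160, 420) [ 460. -178.   81.] tool [  5. -22. -50.]
(120, 400) [ 499. -148.    1.] tool [-38. -46.  29.]
```

The left fingertip is standing on the carton's top, so the tips sit farther back than the reported TCP suggests. The carton hasn't moved. I'll open, lift, and measure where the tips really are.

```bash
cat > tips.py <<'E'
from h import *
c=cam('wrist');P=depthpts(c,True);s,m=yawxy();p=np.array(s['position'])
Q=((P-p)@m)*1000
f=(Q[...,2]<-1)&(Q[...,2]>-75)&(abs(Q[...,0])<16)&(abs(Q[...,1])<62)&(P[...,2]>.075)
for n,k in(('L',Q[...,1]<0),('R',Q[...,1]>0)):
    q=Q[f&k];print(n,len(q),'tool z max %.0f'%np.percentile(q[:,2],99.5),'|y| inner %.0f'%abs(q[:,1]).min(), 'open %.3f'%s['opening'],'z %.3f'%p[2])
E
python3 -m jog '[[0,0,-1,0,60],[0,0,-2,0,85],[0,0,-5,0,85],[0,0,-20,0,85],[0,0,-40,0,85],[0,0,-70,0,85],[0,0,-90,0,85],[0,0,-90,0,85],[0,0,-90,0,85]]'; python3 tips.py; python3 -m jog '[[0,0,0,0,36],[0,0,0,0,36],[0,0,0,0,36],[0,0,0,0,36],[0,0,0,0,36],[0,0,0,0,36]]'; python3 tips.py;python3 -c "
from h import *
go(444,-171,110,-113)"
```

```text
t: 4.37
position: [0.4437, -0.1658, 0.1198]
eef_rot: [-0.55, 0.835, -0.002, 0.001]
ft_force: [-0.0, 0.3, 0.2]
opening: 0.0846
finger_force: 0.0
L 2310 tool z max -44 |y| inner 42 open 0.085 z 0.118
R 2322 tool z max -44 |y| inner 41 open 0.085 z 0.118
t: 4.92
position: [0.4423, -0.165, 0.1178]
eef_rot: [-0.55, 0.835, 0.0, -0.0]
ft_force: [0.5, -0.0, -0.5]
opening: 0.0358
finger_force: 0.0
L 2633 tool z max -32 |y| inner 17 open 0.036 z 0.118
R 2633 tool z max -31 |y| inner 18 open 0.036 z 0.118
t5.0 at [ 442.4 -165.   118. ] phi -113.3 -> rows d [ 5. -4.  8.] twist -0.005 tilt [-0.  0. -1.] q6 -1.66 F [0.3 1.  0.2] open 0.036 ff 0.0
```

Run:
```python
from h import *
s,m=yawxy();p=np.array(s['position'])
for n in('side','top'):
    c=cam(n);P=depthpts(c);Q=((P-p)@m)*1000
    f=(abs(Q[...,0])<60)&(abs(Q[...,1])<75)&(Q[...,2]<20)&(Q[...,2]>-200)
    for z in range(-170,0,10):
        q=Q[f&(Q[...,2]>=z)&(Q[...,2]<z+10)]
        if len(q)>5: print(n,z,len(q),'x %.0f..%.0f y %.0f..%.0f'%(*np.percentile(q[:,0],[1,99]),*np.percentile(q[:,1],[1,99])))
```

```text
side -170 444 x -7..39 y -26..39
side -160 161 x -4..38 y -18..38
side -150 244 x -6..14 y -37..41
side -140 718 x -8..21 y -61..64
side -130 656 x -10..21 y -63..67
side -120 450 x -4..19 y -62..64
side -110 460 x -13..19 y -58..61
side -100 380 x -12..19 y -54..57
side -90 441 x -10..15 y -51..53
side -80 249 x -11..15 y -46..50
side -70 151 x -10..13 y -30..33
side -60 185 x -9..13 y -30..32
side -50 158 x -9..13 y -30..33
side -40 107 x -10..13 y -29..31
top -170 10 x -37..-29 y -6..23
```

The hand really does sit about 30 mm farther back: the tips are 44 mm behind the reported TCP when open and 31 mm behind at 36 mm opening. I'll work from that, so the tips should be 28 mm above the base, i.e. TCP z ≈ -3 mm.

```bash
python3 -m jog '[[5,-4,0,0,85],[5,-4,5,0,85],[5,-4,20,0,85],[5,-4,45,0,85],[5,-4,70,0,85],[5,-4,92,0,85],[5,-4,108,0,85],[5,-4,117,0,85],[5,-4,121,0,85],[5,-4,121,0,85]]'; python3 -m jog '[[0,0,0,0,50],[0,0,0,0,36],[0,0,0,0,28],[0,0,0,0,25],[0,0,0,0,25],[0,0,0,0,25],[0,0,0,0,25],[0,0,0,0,25]]'; python3 -c "
from h import *
go(430,-8.5,120,162)"
```

```text
t: 5.9
position: [0.4435, -0.171, -0.0037]
eef_rot: [-0.55, 0.835, 0.001, -0.0]
ft_force: [0.2, -0.4, -0.5]
opening: 0.0852
finger_force: 0.0
t: 6.57
position: [0.4453, -0.1719, -0.0015]
eef_rot: [-0.55, 0.835, -0.001, 0.001]
ft_force: [-0.1, -0.4, 5.6]
opening: 0.035
finger_force: 61.6
t6.6 at [ 445.3 -171.9   -1.5] phi -113.3 -> rows d [-144.   78. -122.] twist 1.478 tilt [ 0.    -0.003 -1.   ] q6 -1.67 F [-0.1 -0.4  5.6] open 0.035 ff 61.6
```

```bash
python3 -m jog '[[0,0,-12,0,25],[0,0,-35,0,25],[-5,2,-65,0,25],[-18,10,-95,0.1,25],[-36,20,-115,0.22,25],[-56,31,-122,0.34,25],[-78,42,-122,0.46,25],[-100,54,-122,0.58,25],[-122,66,-122,0.7,25],[-138,75,-122,0.82,25]]'; python3 -m jog '[[-3,-2,0,0.1,25],[-4,-4,0,0.22,25],[-4,-4,0,0.34,25],[-4,-4,0,0.46,25],[-4,-4,0,0.56,25],[-4,-4,0,0.64,25],[-4,-4,0,0.66,25],[-4,-4,0,0.66,25],[-4,-4,0,0.66,25]]';python3 -c "
from h import *
go(430,-8.5,5,162)
c=cam('wrist');save(c,'w4.png')"
```

```text
t: 7.4
position: [0.4288, -0.013, 0.1184]
eef_rot: [-0.169, 0.986, 0.001, -0.001]
ft_force: [-0.2, -0.8, -1.0]
opening: 0.035
finger_force: 61.0
t: 8.15
position: [0.4346, -0.0172, 0.1187]
eef_rot: [0.156, 0.988, 0.0, -0.001]
ft_force: [-0.3, -0.6, -0.0]
opening: 0.0352
finger_force: 61.0
t8.2 at [434.6 -17.2 118.7] phi 162.0 -> rows d [  7.   7. 114.] twist -0.000 tilt [ 0.001 -0.    -1.   ] q6 0.12 F [-0.3 -0.6 -0. ] open 0.035 ff 61.0
```

View pics/w4.png

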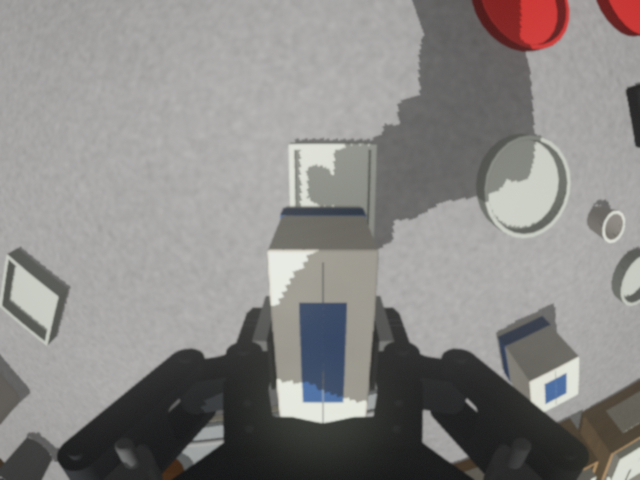

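The wrist view shows the carton held upright at (322,330), parallel to the wide tray whose near rim is at (333,143). I'm shifting by (7,7) mm and lowering.

```bash
python3 -m jog '[[3,3,5,0,25],[6,6,25,0,25],[7,7,50,0,25],[7,7,75,0,25],[7,7,92,0,25],[7,7,102,0,25],[7,7,109,0,25],[7,7,113,0,25],[7,7,115,0,25],[7,7,115,0,25]]';python3 -c "
from h import *
go(430,-8.5,2.5,162)"
```

```text
t: 9.03
position: [0.4311, -0.0085, 0.0048]
eef_rot: [0.157, 0.988, -0.0, 0.001]
ft_force: [-0.2, -0.9, -0.4]
opening: 0.0353
finger_force: 61.0
t9.0 at [431.1  -8.5   4.8] phi 161.9 -> rows d [ 1. -0.  2.] twist -0.002 tilt [-0.001  0.    -1.   ] q6 0.14 F [-0.2 -0.9 -0.4] open 0.035 ff 61.0
```

```bash
python3 -m jog '[[0,0,1,0,25],[0,0,2,0,25],[0,0,3,0,25],[0,0,3,0,25]]'; python3 -m jog '[[0,0,0,0,40],[0,0,0,0,60],[0,0,0,0,80],[0,0,0,0,85],[0,0,0,0,85],[0,0,-10,0,85],[0,0,-40,0,85],[0,0,-80,0,85],[0,0,-110,0,85],[0,0,-130,0,85]]';python3 - <<'E'
from h import *
c=cam('wrist');P=depthpts(c,True)
m=(abs(P[...,2]-.064)<.007)&(np.hypot(P[...,0]-.43,P[...,1]+.008)<.06)
print(m.sum(),np.median(P[m][:,2]),cv2.minAreaRect((P[m][:,:2]*1000).astype(np.float32)))
go(622,139.5,180,-175); go(622,139.5,180,95)
E
```

```text
t: 9.37
position: [0.4316, -0.0086, 0.0025]
eef_rot: [0.157, 0.988, -0.0, 0.001]
ft_force: [-0.3, 0.0, 3.8]
opening: 0.0347
finger_force: 61.4
t: 10.2
position: [0.4322, -0.0087, 0.1358]
eef_rot: [0.157, 0.988, -0.0, 0.003]
ft_force: [0.7, -0.6, 0.6]
opening: 0.085
finger_force: 0.0
5905 0.0643412389786786 ((431.76934814453125, -7.454156875610352), (35.68175506591797, 84.74060821533203), 71.83679962158203)
t10.2 at [434.4  -9.1 139.3] phi 161.9 -> rows d [-133.  200.  -39.] twist -0.403 tilt [-0.012  0.002 -1.   ] q6 0.14 F [ 0.6 -0.1  2.4] open 0.085 ff 0.0
t10.2 at [434.4  -9.1 139.3] phi 161.9 -> rows d [-133.  200.  -39.] twist 1.168 tilt [-0.012  0.002 -1.   ] q6 0.14 F [ 0.6 -0.1  2.4] open 0.085 ff 0.0
```

The wide carton now stands in its tray: its top is at 64 mm, within 2 mm of centre. Next is the square carton.

```bash
python3 -m jog '[[-12,18,-8,-0.05,85],[-30,46,-20,-0.1,85],[-50,76,-35,-0.16,85],[-70,106,-39,-0.22,85],[-90,136,-39,-0.28,85],[-108,163,-39,-0.34,85],[-122,184,-39,-0.4,85],[-130,196,-39,-0.4,85],[-133,200,-39,-0.4,85],[-133,200,-39,-0.4,85]]'
python3 - <<'E'
from h import *
c=cam('wrist');P=depthpts(c,True)
m=(abs(P[...,2]-.08)<.007)&(np.hypot(P[...,0]-.622,P[...,1]-.14)<.06)
r=cv2.minAreaRect((P[m][:,:2]*1000).astype(np.float32));print(m.sum(),r)
a=r[2]%90;a=a-90 if a>45 else a
go(*r[0],4,180+a)
E
```

```text
t: 11.08
position: [0.6194, 0.141, 0.1697]
eef_rot: [-0.043, 0.999, -0.0, -0.0]
ft_force: [0.0, 0.2, 0.2]
opening: 0.0845
finger_force: 0.0
4737 ((621.9900512695312, 141.32473754882812), (52.67264175415039, 51.90096664428711), 4.821270942687988)
t11.1 at [618.7 140.3 170. ] phi -175.2 -> rows d [ -4.   1. 166.] twist 0.000 tilt [ 0.001 -0.    -1.   ] q6 0.03 F [-0.1 -0.5  0.1] open 0.085 ff 0.0
```

```bash
python3 -m jog '[[-4,1,15,0,85],[-4,1,40,0,85],[-4,1,70,0,85],[-4,1,100,0,85],[-4,1,125,0,85],[-4,1,145,0,85],[-4,1,158,0,85],[-4,1,164,0,85],[-4,1,166,0,85],[-4,1,166,0,85]]'; python3 -m jog '[[0,0,0,0,65],[0,0,0,0,52],[0,0,0,0,44],[0,0,0,0,40],[0,0,0,0,40],[0,0,0,0,40],[0,0,0,0,40]]'; python3 -c "
from h import *
go(412,-348.5,180,-141.7)"
```

```text
t: 11.97
position: [0.6232, 0.1414, 0.0051]
eef_rot: [-0.042, 0.999, -0.0, 0.0]
ft_force: [0.8, 0.6, -0.1]
opening: 0.0851
finger_force: 0.0
t: 12.55
position: [0.6247, 0.1419, 0.0063]
eef_rot: [-0.042, 0.999, 0.0, 0.002]
ft_force: [0.8, 0.7, 5.9]
opening: 0.0513
finger_force: 63.5
t12.6 at [624.7 141.9   6.3] phi -175.2 -> rows d [ 253. -471. -175.] twist -0.584 tilt [-0.004  0.    -1.   ] q6 0.03 F [0.8 0.7 5.9] open 0.051 ff 63.5
```

```bash
python3 -m jog '[[0,0,-12,0,40],[0,0,-40,0,40],[0,0,-78,0,40],[4,-8,-115,0,40],[14,-26,-148,0,40],[28,-52,-168,0,40],[45,-84,-175,0,40],[62,-116,-175,0,40],[80,-149,-175,0,40],[97,-181,-175,0,40]]'; python3 -c "
from h import *
go(412,-348.5,180,-141.7)"
```

```text
t: 13.38
position: [0.54, -0.0479, 0.1792]
eef_rot: [-0.042, 0.999, 0.0, -0.001]
ft_force: [0.5, 0.6, -2.0]
opening: 0.0514
finger_force: 63.0
t13.4 at [540.  -47.9 179.2] phi -175.1 -> rows d [ 153. -289.   -1.] twist -0.584 tilt [ 0.001  0.    -1.   ] q6 -0.30 F [ 0.5  0.6 -2. ] open 0.051 ff 63.0
```

```bash
python3 -m jog '[[17,-33,0,-0.07,40],[34,-66,0,-0.14,40],[51,-99,0,-0.21,40],[68,-131,0,-0.28,40],[85,-163,0,-0.35,40],[102,-195,0,-0.42,40],[118,-225,0,-0.49,40],[132,-252,0,-0.55,40],[142,-272,0,-0.58,40],[149,-283,0,-0.58,40]]'
python3 - <<'E'
from h import *
c=cam('wrist');c=cam('wrist');P=depthpts(c,True);save(c,'w5.png')
m=(abs(P[...,2]-.019)<.007)&(np.hypot(P[...,0]-.412,P[...,1]+.348)<.064)&(c['color'].min(2)>90)
print(m.sum(),cv2.minAreaRect((P[m][:,:2]*1000).astype(np.float32)))
go(412,-348.5,10,-141.7)
E
```

```text
t: 14.22
position: [0.4151, -0.3432, 0.1785]
eef_rot: [-0.325, 0.946, 0.001, -0.001]
ft_force: [0.6, -0.4, -1.3]
opening: 0.0515
finger_force: 63.0
1152 ((405.30926513671875, -353.5442199707031), (63.271453857421875, 80.74273681640625), 37.9879264831543)
t14.3 at [ 415.5 -342.3  178.5] phi -142.2 -> rows d [  7.  -3. 169.] twist -0.008 tilt [ 0.     0.002 -1.   ] q6 -1.47 F [ 0.7  0.2 -1.7] open 0.052 ff 63.0
```

View pics/w5.png

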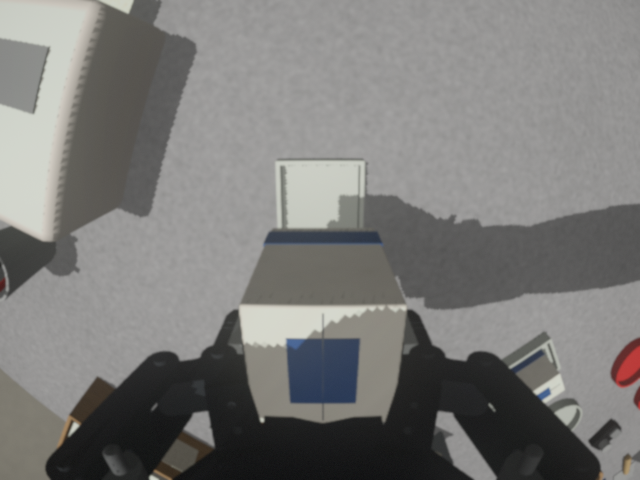

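The square carton is held upright over the square tray, whose far rim is at (320,160), and is aligned with it. The tray centre checks out at (412,-348). I'm lowering it.

```bash
python3 -m jog '[[3,-1,15,0,40],[7,-3,40,0,40],[7,-3,70,0,40],[7,-3,100,0,40],[7,-3,125,0,40],[7,-3,145,0,40],[7,-3,157,0,40],[7,-3,163,0,40],[7,-3,165,0,40],[7,-3,165,0,40]]';python3 -c "
from h import *
go(412,-348.5,9.5,-141.7)"
```

```text
t: 15.15
position: [0.4138, -0.3478, 0.0148]
eef_rot: [-0.326, 0.945, -0.0, 0.0]
ft_force: [-0.7, -0.1, -1.0]
opening: 0.0516
finger_force: 63.0
t15.2 at [ 413.8 -347.8   14.8] phi -141.9 -> rows d [2. 1. 5.] twist -0.004 tilt [-0.    -0.001 -1.   ] q6 -1.49 F [-0.7 -0.1 -1. ] open 0.052 ff 63.0
```

```bash
python3 -m jog '[[2,1,1,0,40],[2,1,2,0,40],[2,1,3,0,40],[2,1,4,0,40],[2,1,4,0,40],[2,1,4,0,40]]';python3 -c "
from h import *
go(412,-348.5,9.5,-141.7)"
```

```text
t: 15.65
position: [0.411, -0.3486, 0.0104]
eef_rot: [-0.326, 0.945, -0.0, 0.0]
ft_force: [-0.3, 0.1, -1.8]
opening: 0.0512
finger_force: 63.0
t15.7 at [ 411.  -348.6   10.4] phi -142.0 -> rows d [-1. -1.  1.] twist -0.004 tilt [-0. -0. -1.] q6 -1.49 F [-0.3  0.1 -1.8] open 0.051 ff 63.0
```

Force along z is still about -2 N, so it isn't in contact yet. I'm going another 1–2 mm.

```bash
python3 -m jog '[[0,0,0.5,0,40],[0,0,1,0,40],[0,0,1.5,0,40],[0,0,2,0,40],[0,0,2,0,40]]'; python3 -m jog '[[0,0,0,0,55],[0,0,0,0,70],[0,0,0,0,85],[0,0,0,0,85],[0,0,0,0,85],[0,0,-10,0,85],[0,0,-40,0,85],[0,0,-80,0,85],[0,0,-120,0,85],[0,0,-160,0,85]]';python3 - <<'E'
from h import *
c=cam('wrist');P=depthpts(c,True)
m=(abs(P[...,2]-.084)<.007)&(np.hypot(P[...,0]-.412,P[...,1]+.348)<.06)
print(m.sum(),np.median(P[m][:,2]),cv2.minAreaRect((P[m][:,:2]*1000).astype(np.float32)))
go(618.5,-58.5,240,180)
E
```

```text
t: 16.07
position: [0.411, -0.3486, 0.0102]
eef_rot: [-0.326, 0.945, -0.0, 0.0]
ft_force: [-3.2, 1.8, 7.7]
opening: 0.0518
finger_force: 64.1
t: 16.9
position: [0.4106, -0.3481, 0.1703]
eef_rot: [-0.326, 0.945, 0.0, -0.0]
ft_force: [-0.1, -1.4, -0.4]
opening: 0.085
finger_force: 0.0
4932 0.08429789841100385 ((408.7828369140625, -349.4617919921875), (52.37687683105469, 51.773109436035156), 38.00422286987305)
t16.9 at [ 414.  -351.7  180.7] phi -141.9 -> rows d [-342.  104.  -61.] twist 0.664 tilt [-0.001 -0.016 -1.   ] q6 -1.49 F [ 1.3 -1.2  6.5] open 0.085 ff 0.0
```

The square carton is seated: its top is at 84 mm and it is within 3 mm of centre. Next is the jar.

```bash
python3 -m jog '[[-15,5,-8,0.06,85],[-45,14,-20,0.13,85],[-80,24,-30,0.2,85],[-116,35,-30,0.27,85],[-152,46,-30,0.34,85],[-188,57,-30,0.41,85],[-224,68,-30,0.48,85],[-260,79,-30,0.55,85],[-294,89,-30,0.62,85],[-320,97,-30,0.66,85]]'
python3 - <<'E'
from h import *
go(618.5,-58.5,190,180)
c=cam('wrist');c=cam('wrist');P=depthpts(c,True)
m=(abs(P[...,2]-.135)<.006)&(np.hypot(P[...,0]-.618,P[...,1]+.058)<.05)
print(m.sum(),cv2.minEnclosingCircle((P[m][:,:2]*1000).astype(np.float32)),P[m].mean(0))
go(618.5,-58.5,190,180)
E
```

```text
t: 17.78
position: [0.6046, -0.0721, 0.1986]
eef_rot: [-0.002, 1.0, 0.0, 0.001]
ft_force: [-0.2, -0.4, 0.8]
opening: 0.0848
finger_force: 0.0
t17.8 at [604.6 -72.1 198.6] phi -179.8 -> rows d [-14.  14.   9.] twist 0.003 tilt [-0.001  0.001 -1.   ] q6 -0.23 F [-0.2 -0.4  0.8] open 0.085 ff 0.0
5631 ((618.7782592773438, -56.99097442626953), 30.389925003051758) [ 0.61694687 -0.05741386  0.13514028]
t17.9 at [605.  -70.8 198. ] phi -179.5 -> rows d [-14.  12.   8.] twist 0.009 tilt [-0.001  0.001 -1.   ] q6 -0.24 F [ 0.6 -0.4 -0.2] open 0.085 ff 0.0
```

```bash
python3 -m jog '[[-13,13,5,0,85],[-13,13,20,0,85],[-13,13,40,0,85],[-13,13,62,0,85],[-13,13,84,0,85],[-13,13,104,0,85],[-13,13,120,0,85],[-13,13,131,0,85],[-13,13,137,0,85],[-13,13,137,0,85]]'; python3 -m jog '[[0,0,0,0,72],[0,0,0,0,62],[0,0,0,0,54],[0,0,0,0,50],[0,0,0,0,50],[0,0,0,0,50],[0,0,0,0,50]]'; python3 -c "
from h import *
go(454,156.5,190,180)"
```

```text
t: 18.72
position: [0.6149, -0.062, 0.0598]
eef_rot: [-0.002, 1.0, 0.0, -0.001]
ft_force: [-0.2, -0.1, -0.1]
opening: 0.0853
finger_force: 0.0
t: 19.3
position: [0.6177, -0.0621, 0.0634]
eef_rot: [-0.002, 1.0, -0.0, 0.002]
ft_force: [-0.2, -0.2, 5.2]
opening: 0.0588
finger_force: 64.8
t19.3 at [617.7 -62.1  63.4] phi -179.8 -> rows d [ 162.  219. -127.] twist 0.004 tilt [-0.004 -0.001 -1.   ] q6 -0.21 F [-0.2 -0.2  5.2] open 0.059 ff 64.8
```

```bash
python3 -m jog '[[0,0,-12,0,50],[0,0,-35,0,50],[0,0,-62,0,50],[8,11,-85,0,50],[24,32,-95,0,50],[45,61,-95,0,50],[67,91,-95,0,50],[89,121,-95,0,50],[111,151,-95,0,50],[132,179,-95,0,50]]'; python3 -m jog '[[12,17,0,0,50],[22,30,0,0,50],[27,36,0,0,50],[27,36,0,0,50],[27,36,0,0,50],[27,36,0,0,50]]';python3 - <<'E'
from h import *
go(454,156.5,15,180)
c=cam('wrist');save(c,'w6.png');P=depthpts(c,True)
E
```

```text
t: 20.13
position: [0.4813, 0.1179, 0.1559]
eef_rot: [-0.002, 1.0, -0.0, -0.001]
ft_force: [1.7, 0.9, -2.1]
opening: 0.059
finger_force: 64.8
t: 20.63
position: [0.4568, 0.1517, 0.1561]
eef_rot: [-0.002, 1.0, -0.0, 0.0]
ft_force: [0.7, -0.4, -1.2]
opening: 0.0588
finger_force: 64.9
t20.6 at [456.8 151.7 156.1] phi -179.8 -> rows d [  3.   5. 141.] twist 0.003 tilt [-0.    -0.001 -1.   ] q6 0.18 F [ 0.7 -0.4 -1.2] open 0.059 ff 64.9
```

View pics/w6.png

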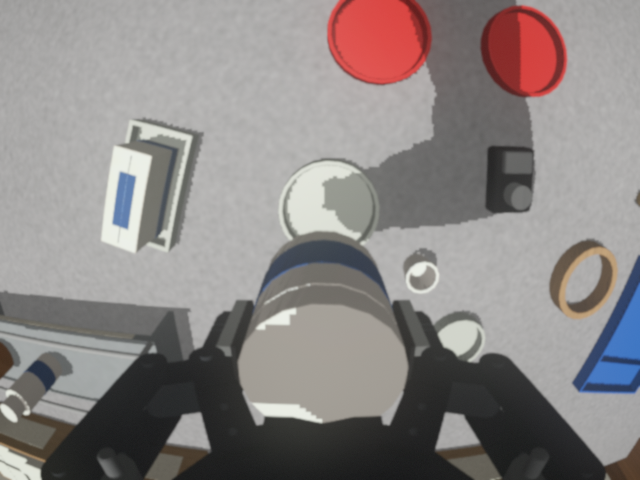

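The wrist view shows the jar upright in the fingers at (322,350), just short of the grey big round tray at (328,205). The red trays are at the top of the picture, well clear. I'm lowering it.

```bash
python3 -m jog '[[2,3,10,0,50],[3,5,30,0,50],[3,5,55,0,50],[3,5,80,0,50],[3,5,102,0,50],[3,5,120,0,50],[3,5,133,0,50],[3,5,140,0,50],[3,5,143,0,50],[3,5,143,0,50]]';python3 -m jog '[[0,0,1,0,50],[0,0,2,0,50],[0,0,3,0,50],[0,0,4,0,50],[0,0,5,0,50],[0,0,5,0,50],[0,0,5,0,50]]';python3 -c "
from h import *
go(454,156.5,6,180)"
```

```text
t: 21.52
position: [0.4527, 0.1571, 0.0123]
eef_rot: [-0.002, 1.0, -0.0, -0.001]
ft_force: [0.1, -1.2, -1.6]
opening: 0.0589
finger_force: 64.9
t: 22.1
position: [0.4532, 0.1576, 0.0083]
eef_rot: [-0.002, 1.0, -0.0, 0.0]
ft_force: [0.2, 0.4, -2.5]
opening: 0.0588
finger_force: 64.9
t22.1 at [453.2 157.6   8.3] phi -179.8 -> rows d [-1. -1.  2.] twist 0.004 tilt [-0. -0. -1.] q6 0.19 F [ 0.2  0.4 -2.5] open 0.059 ff 64.9
```

```bash
python3 -m jog '[[0,0,0.5,0,50],[0,0,1,0,50],[0,0,1.5,0,50],[0,0,2,0,50],[0,0,2,0,50],[0,0,2,0,50]]'
```

```text
t: 22.6
position: [0.4533, 0.1576, 0.0074]
eef_rot: [-0.002, 1.0, 0.0, 0.0]
ft_force: [-3.0, -0.4, 4.7]
opening: 0.0587
finger_force: 65.2
```

Contact: the upward force has risen to about 5 N. I'm releasing and lifting.

```bash
python3 -m jog '[[0,0,0,0,63],[0,0,0,0,72],[0,0,0,0,85],[0,0,0,0,85],[0,0,0,0,85],[0,0,-10,0,85],[0,0,-45,0,85],[0,0,-85,0,85],[0,0,-125,0,85],[0,0,-165,0,85]]';python3 - <<'E'
from h import *
c=cam('wrist');c=cam('wrist');P=depthpts(c,True)
m=(abs(P[...,2]-.079)<.007)&(np.hypot(P[...,0]-.454,P[...,1]-.156)<.06)
print(m.sum(),np.median(P[m][:,2]),cv2.minEnclosingCircle((P[m][:,:2]*1000).astype(np.float32)))
go(619,-162,190,180)
E
```

```text
t: 23.43
position: [0.4527, 0.1575, 0.1735]
eef_rot: [-0.002, 1.0, 0.0, 0.0]
ft_force: [1.1, 0.8, 0.3]
opening: 0.0852
finger_force: 0.0
4489 0.07921923006498033 ((455.2386474609375, 158.6822509765625), 30.36736488342285)
t23.5 at [458.  158.5 180.6] phi -179.8 -> rows d [-160. -321.   -8.] twist 0.004 tilt [-0.016  0.003 -1.   ] q6 0.19 F [ 0.8  0.  -0.1] open 0.085 ff 0.0
```

```bash
python3 -m jog '[[-8,-15,-5,0,85],[-24,-47,-10,0,85],[-41,-82,-10,0,85],[-58,-117,-10,0,85],[-75,-152,-10,0,85],[-93,-187,-10,0,85],[-111,-222,-10,0,85],[-128,-256,-10,0,85],[-143,-286,-10,0,85],[-152,-305,-10,0,85]]'; python3 -m jog '[[0,0,0,0,85],[0,0,0,0,85],[0,0,0,0,85]]'
python3 - <<'E'
from h import *
c=cam('wrist');P=depthpts(c,True)
for z,x in((.15,-.162),(.145,-.257)):
    m=(abs(P[...,2]-z)<.003)&(np.hypot(P[...,0]-.619,P[...,1]-x)<.03)
    if m.any(): print(m.sum(),cv2.minEnclosingCircle((P[m][:,:2]*1000).astype(np.float32)),P[m].mean(0))
go(619,-162,70,180)
E
```

```text
t: 24.37
position: [0.6074, -0.1504, 0.1806]
eef_rot: [-0.001, 1.0, -0.001, 0.0]
ft_force: [0.3, 0.1, 1.0]
opening: 0.085
finger_force: 0.0
t: 24.62
position: [0.6062, -0.1463, 0.1812]
eef_rot: [-0.002, 1.0, 0.0, -0.0]
ft_force: [-0.7, -0.6, -0.3]
opening: 0.085
finger_force: 0.0
1110 ((619.135009765625, -160.86453247070312), 12.187790870666504) [ 0.61832243 -0.16074305  0.15013276]
999 ((620.0985717773438, -255.29078674316406), 13.4296293258667) [ 0.61991639 -0.25447901  0.14517436]
t24.7 at [ 606.1 -145.8  181.4] phi -179.7 -> rows d [-13. -16. 111.] twist 0.005 tilt [ 0.     0.001 -1.   ] q6 -0.35 F [ 0.1 -0.3  0.5] open 0.085 ff 0.0
```

```bash
python3 -m jog '[[-13,-16,2,0,85],[-13,-16,10,0,85],[-13,-16,25,0,85],[-13,-16,43,0,85],[-13,-16,62,0,85],[-13,-16,80,0,85],[-13,-16,94,0,85],[-13,-16,103,0,85],[-13,-16,108,0,85],[-13,-16,108,0,85]]'; python3 -m jog '[[0,0,0,0,65],[0,0,0,0,50],[0,0,0,0,40],[0,0,0,0,30],[0,0,0,0,24],[0,0,0,0,24],[0,0,0,0,24],[0,0,0,0,24],[0,0,0,0,24]]'; python3 -c "
from h import *
go(596.5,295,190,180)"
```

```text
t: 25.5
position: [0.6185, -0.1616, 0.072]
eef_rot: [-0.003, 1.0, 0.0, -0.001]
ft_force: [-0.4, -0.4, -0.8]
opening: 0.0851
finger_force: 0.0
t: 26.25
position: [0.6204, -0.163, 0.0745]
eef_rot: [-0.002, 1.0, -0.0, 0.001]
ft_force: [-0.0, 0.3, 5.6]
opening: 0.0324
finger_force: 59.7
t26.2 at [ 620.4 -163.    74.5] phi -179.8 -> rows d [  22.  458. -116.] twist 0.004 tilt [-0.002 -0.001 -1.   ] q6 -0.37 F [-0.   0.3  5.6] open 0.032 ff 59.7
```

```bash
python3 -m jog '[[0,0,-12,0,24],[0,0,-35,0,24],[0,0,-60,0,24],[0,12,-78,0,24],[2,35,-82,0,24],[4,68,-82,0,24],[5,103,-82,0,24],[7,138,-82,0,24],[8,173,-82,0,24],[10,208,-82,0,24]]'; python3 -m jog '[[1,35,0,0,24],[3,70,0,0,24],[5,105,0,0,24],[6,140,0,0,24],[8,173,0,0,24],[9,203,0,0,24],[10,225,0,0,24],[11,238,0,0,24],[11,243,0,0,24],[11,243,0,0,24]]';python3 - <<'E'
from h import *
c=cam('wrist');c=cam('wrist');P=depthpts(c,True);save(c,'w7.png')
m=(abs(P[...,2]-.017)<.008)&(np.hypot(P[...,0]-.5965,P[...,1]-.295)<.04)&(c['color'].min(2)>80)
print(m.sum(),cv2.minEnclosingCircle((P[m][:,:2]*1000).astype(np.float32)))
go(596.5,295,25,180)
E
```

```text
t: 27.08
position: [0.6079, 0.0465, 0.1548]
eef_rot: [-0.002, 1.0, -0.0, -0.001]
ft_force: [1.5, -0.4, -0.4]
opening: 0.033
finger_force: 59.5
t: 27.92
position: [0.5963, 0.2886, 0.1547]
eef_rot: [-0.003, 1.0, -0.0, -0.0]
ft_force: [-0.9, -0.8, -1.5]
opening: 0.0323
finger_force: 59.6
1198 ((596.940673828125, 297.0022888183594), 31.413293838500977)
t28.0 at [596.9 286.8 155.1] phi -179.8 -> rows d [  0.   8. 130.] twist 0.003 tilt [ 0.    -0.001 -1.   ] q6 0.34 F [-0.1  0.  -0.5] open 0.032 ff 59.6
```

View pics/w7.png

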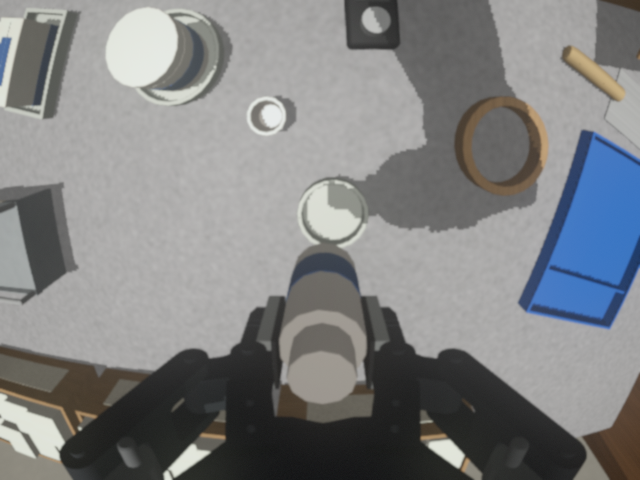

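The slim bottle is upright at (322,330), with the small round tray just ahead at (333,212). The tray re-measures at (597,297). I'm lowering it with a 9 mm shift.

```bash
python3 -m jog '[[0,5,8,0,24],[0,9,25,0,24],[0,9,48,0,24],[0,9,72,0,24],[0,9,94,0,24],[0,9,112,0,24],[0,9,123,0,24],[0,9,130,0,24],[0,9,132,0,24],[0,9,132,0,24]]';python3 -m jog '[[0,0,1,0,24],[0,0,2,0,24],[0,0,3,0,24],[0,0,4,0,24],[0,0,4,0,24],[0,0,4,0,24]]'; python3 -c "
from h import *
go(597,296,18,180)"
```

```text
t: 28.85
position: [0.5968, 0.2967, 0.0232]
eef_rot: [-0.002, 1.0, -0.0, -0.0]
ft_force: [0.1, 0.0, 0.3]
opening: 0.0324
finger_force: 59.6
t: 29.35
position: [0.5967, 0.2972, 0.0194]
eef_rot: [-0.002, 1.0, 0.0, 0.0]
ft_force: [0.3, 0.7, -0.9]
opening: 0.0328
finger_force: 59.6
t29.4 at [596.7 297.2  19.4] phi -179.8 -> rows d [-0. -1.  1.] twist 0.004 tilt [-0.  0. -1.] q6 0.36 F [ 0.3  0.7 -0.9] open 0.033 ff 59.6
```

```bash
python3 -m jog '[[0,0,0.5,0,24],[0,0,1,0,24],[0,0,1.5,0,24],[0,0,1.5,0,24],[0,0,1.5,0,24]]'
```

```text
t: 29.77
position: [0.5969, 0.2972, 0.0186]
eef_rot: [-0.002, 1.0, 0.0, 0.0]
ft_force: [-1.1, -0.8, 4.2]
opening: 0.0327
finger_force: 59.7
```

Contact at about 4 N. I'm releasing, lifting and backing away, then checking everything.

```bash
python3 -m jog '[[0,0,0,0,38],[0,0,0,0,48],[0,0,0,0,65],[0,0,0,0,85],[0,0,0,0,85],[0,0,0,0,85],[0,0,-12,0,85],[0,0,-45,0,85],[0,0,-85,0,85],[0,0,-120,0,85]]'; python3 -m jog '[[0,0,-20,0,85],[10,0,-50,0,85],[40,0,-60,0,85],[80,0,-60,0,85],[120,0,-60,0,85],[150,0,-60,0,85],[170,0,-60,0,85],[170,0,-60,0,85],[170,0,-60,0,85]]'
python3 - <<'E'
from h import *
c=cam('wrist');save(c,'w8.png');t=cam('top');save(t,'top9.png');P=depthpts(c,True);Q=depthpts(t)
for n,(x,y,z) in {'slim':(597,296,94),'jar':(455,158,79),'wide':(432,-8,64),'square':(410,-349,84),'amber':(620,-256,145)}.items():
    for k,p in(('w',P),('t',Q)):
        m=(abs(p[...,2]*1000-z)<8)&(np.hypot(p[...,0]*1000-x,p[...,1]*1000-y)<45)
        if m.sum()>20:
            r=cv2.minAreaRect((p[m][:,:2]*1000).astype(np.float32));print(n,k,m.sum(),'z %.0f'%(np.median(p[m][:,2])*1000),np.round(r[0]),np.round(r[1]))
E
```

```text
t: 30.6
position: [0.5962, 0.297, 0.1399]
eef_rot: [-0.002, 1.0, -0.0, -0.0]
ft_force: [0.9, -0.8, 1.0]
opening: 0.085
finger_force: 0.0
t: 31.35
position: [0.4262, 0.2968, 0.1993]
eef_rot: [-0.003, 1.0, 0.001, 0.001]
ft_force: [0.8, 0.5, -0.2]
opening: 0.0847
finger_force: 0.0
slim w 440 z 94 [595. 299.] [23. 24.]
slim t 100 z 93 [595. 297.] [22. 23.]
jar w 3090 z 79 [455. 159.] [59. 59.]
jar t 621 z 78 [454. 157.] [58. 58.]
wide w 1981 z 64 [432.  -6.] [38. 86.]
wide t 657 z 64 [432.  -9.] [36. 85.]
square t 639 z 84 [ 409. -350.] [52. 54.]
amber t 126 z 144 [ 620. -257.] [24. 24.]
```

View pics/top9.png

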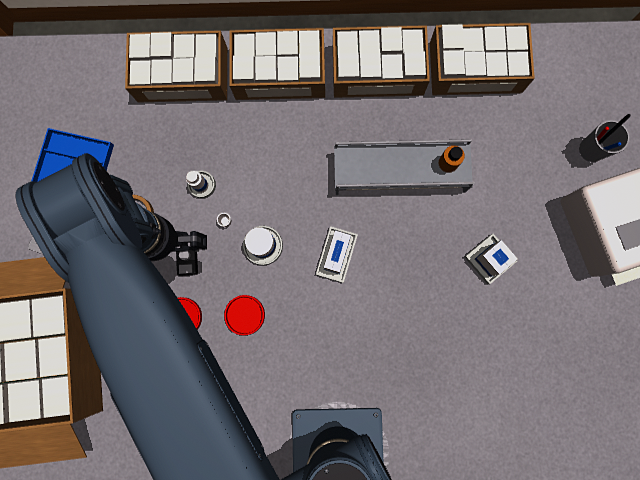

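The final top view shows all four packs upright in their trays: bottle (198,182), jar (261,243), wide carton (337,252), square carton (492,257). The amber bottle is unmoved at (453,158), and the arm is clear of everything.

```bash
python3 -c "
from h import *
print(job.hand_in())"
```

```text
the job is handed in; nothing more can be done
None
```

I handed the job in at about 31 s of robot time: all four packs stand upright and fully down in their matching trays and the amber bottle is where it was; on the first grasp try a fingertip pressed on top of the wide carton at about 13 N, without moving it.

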